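# Pack a two-layer sample carrier

### The arm

A 6-joint arm with a two-finger parallel gripper is mounted at the origin on the work surface. World frame = base frame: x ahead of the robot, y to its left, z up, the work surface at z = 0. Lengths are in m, angles in rad, forces in N, time in s.
With the tool pointing down it reaches from about 0.35 to 0.85 m from the base axis. Payload 8.1 kg.
Tool frame: the origin (TCP) lies midway between the tips of the shut fingers; the grasp point (between the pads) lies 19 mm behind it; z points along the fingers, y is the line along which they close (so a half turn about z gives the same grasp; the last joint's range is limited). The gripper opens to 93 mm and grips with 3 to 60 N. Pads are 15 mm wide; open, the fingers measure 128 mm over their backs; the gripper's body (75 mm by 188 mm) begins 65 mm behind the grasp point.
Start: joints at [-0.085, 0.13, 1.488, -0, 1.523, -0.085], TCP at [0.6, 0, 0.219] pointing down, gripper open.
Joint ranges: [-2.96, 2.96], [-0.89, 2.26], [0.02, 2.5], [-1.34, 4.48], [0, 2.73], [-2.66, 2.66]. Speed limits (rad/s): [2.39, 2.39, 2.79, 3.14, 3.14, 3.14].

### API

Orientations are given as a unit quaternion [w, x, y, z].
In Python, from rig import manip gives the robot as it stands.
- The arm moves only by the tool jog_arm, never from a script. Its argument "steps" is a list of rows, each an object with "delta_rot": the turn, a rotation vector about the tool's x, y, z as a fraction of full scale, a list of three; "xyz": the shift along the tool's x, y, z as a fraction of full scale, a list of three; "grip": the closure in counts, from 0 (fully open) to 255 (shut). In form: [{"delta_rot": [rx, ry, rz], "xyz": [tx, ty, tz], "grip": grip}, ...]. A call has 1 to 8 rows; each row shifts and turns the commanded pose from where the row before left it, along the tool's axes as they then stand; what a row does not reach is not made up. Full scale, the value 1, is 10 cm for a shift and pi rad for a turn. A row lasts 1/10 s, in which the tool goes at most 50 mm and 8.59 degrees, less where a joint would pass 70% of its speed; a pose out of reach is approached as far as the arm can. A call with a number of a shift or a turn outside -1 to 1 is refused whole. A call with a gripper value outside its range is refused whole. The fingers move at their own pace and stop on an object; "grip_force" is the grip in N (left out, the last holds). Time passes only in rows, so rows that do not move let the fingers close. It gives the time, the measured TCP pose, the force, the opening and the grip force at its end, in the units of the state.
- manip.state(): the state, without advancing time (a new reading comes with each control period).
- manip.snapshot(name): name is "scene" or "side" or "wrist"; returns a dict with "frame" (400x640x3 uint8, red, green, blue), "fx", "fy", "cx", "cy" (pixels), "R" (3x3) and "t" (3): a world point X has camera coordinates R X + t. Camera axes: x right, y down, z forward; pixel columns grow to the right and rows downward; lengths in m; the calibration is good to about 2 mm. A picture is of the moment at which its call begins. There is no depth.
- manip.job_done(): hands the job in; it is judged then, once.
Trained networks look in a picture, given as the dict that the camera call returned (one of the last four; its "shot" number tells which), for a name from the list of things; names that differ only in an ending like _2 or _b are one class to them, and where a whole thing is asked for, a point or a joint stands for the part that bears it (a point fixed in the world has none). Each returns a list of dicts, best first, with "score" (0 to 1); they miss things now and then, are a little off and sometimes report something else, mostly with a low value. They report only what shows in the picture. A call takes as long as a camera call. They do not tell look-alikes from the thing itself.
- manip.find_in(picture, thing): "extent" ([left, top, right, bottom] in pixels, round what is visible of it).
- manip.cut_out(picture, thing): "region" (400x640 bool, what is visible of it) and "extent" ([left, top, right, bottom] in pixels, round what is visible of it).
The state is a dict: "time": time; "joint_pos": joint angles; "qvel": joint speeds; "joint_torque": joint torques, N m; "position": TCP position; "eef_rot": TCP orientation; "ft_force": force on the tool from outside, world axes, zero at the start; "ft_torque": the same for the moment, N m; "gripper_width": opening from 0.0 (shut) to 1.0 (fully open); "grasp_force": force on a finger pad.
Only numpy, scipy, OpenCV 4.12 (cv2) and the standard library are available. Lean on these libraries where they do the work, as an engineer would, in place of code of your own. Each camera call takes 0.05 s, during which the arm holds its last target. There are 200 camera calls.

### The job

Finish packing the two-layer sample carrier: take the small amber jar on the bench that is the same size as the one already packed, and stand it upright in the carrier's empty bottom well. Then pick up the divider tray with the upper layer of vials by its handle and fit it inside the carrier, lying flat on the two end ledges over the jars. Set both down rather than dropping them, and let go.

Things in the scene. Friction and masses are not known exactly. Their poses are not given: they have to be found in the camera images.
- carrier: fixed grey open box, 172 (x) by 224 (y) by 98 mm high, walls 6; origin: centre of its underside. Floor top at 8 mm; foam with its top at 36 mm has two square wells 56 mm wide, down to the floor, centres at y = -33 and +33, x = 0. At each y end a ledge 40 mm wide (|y| 66 to 106), full inner width, top at 82 mm. One well holds a packed jar (top at 72 mm), the other is empty; which varies.
- pad: round cork pad, 48 mm across, 3 mm thick, fixed on the floor at the centre of the carrier's empty well (the jar is to stand on it); origin at the centre of its underside, 8 mm above the carrier's origin
- jar: the loose amber glass jar to pack, plain upright cylinder 36 mm across, 64 mm high, white cap (top 16 mm), paper label, about 0.09 kg, like the packed one; origin: centre of its underside. It stands on the bench at the robot's left; near it, in changing places, are a 105 mm tall bottle of the same width and a 24 mm thin vial, 46 mm high, that are not wanted.
- tray: loose divider tray, 0.28 kg, lying at the robot's right: white plate 126 (x) by 180 (y) by 8 mm; four capped vials held fast near each y end (|y| 49 to 83, up to 51 mm high); in the middle an upright aluminium handle 16 thick (x), 50 long (y), from 8 to 60 mm up. Origin: centre of its underside. Either way round fits; seated, its underside is at carrier z = 82 mm, with 16 mm play all round.
Not all that is in view belongs to the job. What is shaped like the jar but purple is not meant.

How it is judged:
On the way, in this order (a step that is already met when the one before it is completed fails the run):
1. the jar stands upright on the pad in the empty well, let go (horizontal distance between jar and pad below 0.02 m and z of jar in the frame of carrier below 0.018 m and angle between jar's own z axis and vertical below 0.15 rad and contact force between the fingers and jar below 0.1 N), for 0.2 s.
2. the tray lies flat on both ledges inside the carrier (horizontal distance between tray and carrier below 0.03 m and z of tray in the frame of carrier between 0.076 and 0.088 m and angle between tray's own z axis and vertical below 0.06 rad), for 0.2 s.
At the end, for the whole second after the job is handed in: The jar stands upright (within 8 deg) in the once-empty well, centre within 20 mm of the pad's; the tray lies flat (within 3 deg) on the end ledges inside the carrier, underside 82 +- 6 mm above the carrier's, centre within 30 mm of the carrier's; both released and at rest (all of step 2 and horizontal distance between jar and pad below 0.02 m and z of jar in the frame of carrier below 0.018 m and angle between jar's own z axis and vertical below 0.15 rad and linear speed of each of tray, jar below 0.02 m/s); the robot touches nothing.
It fails at once if the jar is dropped: it falls freely by more than about 25 mm (linear speed of jar above 0.7 m/s and contact force between the fingers and jar below 0.1 N).
It fails at once if the tray is dropped: it falls freely by more than about 25 mm (linear speed of tray above 0.7 m/s and contact force between the fingers and tray below 0.1 N).
It also fails if it takes over 54 s, if anything falls off the work surface, if the arm or the gripper's body presses on something with over 40 N, if the wrist force passes 120 N, or if a joint passes its speed limit or range.

## Working session

There is one attempt and no reset: what is moved stays moved. The work goes in short steps, Python scripts to look and compute and a tool call to move; the robot and the scene stay as the last step left them, time stands still between calls to the robot, and variables do not carry over. Pictures are saved under pics/ and viewed, at most 10 in all, crops included, and the job is handed in when it is done.

Besides the shell and the picture viewer there is one more tool, called after "Emit:" by a JSON object that holds its "name" and its "arguments", one argument or row to a line. jog_arm: Moves the arm, as the interface text tells. Shift numbers are shares of 10 cm and turn numbers shares of pi rad, none past 1 either way. Its arguments: {"type":"object","properties":{"steps":{"type":"array","items":{"type":"object","properties":{"delta_rot":{"type":"array","items":{"type":"number"}},"xyz":{"type":"array","items":{"type":"number"}},"grip":{"type":"number"}}}},"grip_force":{"type":"number"}},"required":["steps"]}

```bash
mkdir -p pics; cat > h.py <<'E'
import numpy as np, cv2
from rig import manip
def snap(n,f=None):
    s=manip.snapshot(n)
    if f: cv2.imwrite('pics/'+f,cv2.cvtColor(s['frame'],cv2.COLOR_RGB2BGR))
    return s
def ray(s,u,v,z):
    R=np.array(s['R']);t=np.array(s['t']);c=-R.T@t
    d=R.T@np.array([(u-s['cx'])/s['fx'],(v-s['cy'])/s['fy'],1])
    return c+d*(z-c[2])/d[2]
def proj(s,X):
    p=np.array(s['R'])@np.array(X)+np.array(s['t']);return np.array([s['fx']*p[0]/p[2]+s['cx'],s['fy']*p[1]/p[2]+s['cy']])
E
python3 - <<'E'
from h import *
a=[]
for n in ['scene','side']:
    s=snap(n); a.append(s['frame']); print(n,s['fx'],-np.array(s['R']).T@s['t'])
    for th in ['jar','tray','carrier','pad']:
        for d in manip.find_in(s,th)[:5]: 
            e=d['extent'];print(th,round(d['score'],2),np.round(e), ray(s,(e[0]+e[2])/2,(e[1]+e[3])/2,.04).round(3))
im=np.vstack(a);cv2.imwrite('pics/a.png',cv2.cvtColor(cv2.resize(im,(480,600)),cv2.COLOR_RGB2BGR))
cv2.imwrite('pics/s.png',cv2.cvtColor(a[0],cv2.COLOR_RGB2BGR));cv2.imwrite('pics/d.png',cv2.cvtColor(a[1],cv2.COLOR_RGB2BGR))
print(manip.state())
E
```

```text
scene 374.4801301215158 [1.06122206 0.13711851 0.69724825]
jar 0.98 [437. 207. 460. 235.] [0.439 0.291 0.04 ]
jar 0.88 [451. 189. 472. 213.] [0.365 0.319 0.04 ]
jar 0.57 [471. 220. 496. 246.] [0.453 0.368 0.04 ]
tray 0.78 [160. 174. 244. 244.] [ 0.569 -0.268  0.04 ]
carrier 0.89 [284. 187. 408. 300.] [0.569 0.078 0.04 ]
carrier 0.43 [436. 205. 459. 235.] [0.436 0.288 0.04 ]
pad 0.49 [321. 236. 340. 250.] [0.578 0.045 0.04 ]
side 500.71190895699533 [-0.16545735 -0.80173788  0.82754776]
jar 0.84 [228. 159. 246. 184.] [0.356 0.305 0.04 ]
jar 0.5 [254. 156. 269. 181.] [0.42  0.276 0.04 ]
jar 0.47 [244. 142. 257. 168.] [0.432 0.358 0.04 ]
tray 0.94 [395. 231. 481. 306.] [ 0.511 -0.317  0.04 ]
carrier 0.77 [296. 142. 396. 226.] [0.559 0.062 0.04 ]
carrier 0.63 [396. 229. 480. 304.] [ 0.518 -0.312  0.04 ]
{'time': 0.5, 'joint_pos': array([-8.54040462e-02,  1.30425616e-01,  1.48822715e+00, -9.85288131e-06,
        1.52300330e+00, -8.54026687e-02]), 'qvel': array([-1.90271821e-04, -2.98030343e-04,  4.32585225e-04, -9.41558989e-05,
       -1.33864750e-03, -1.75384474e-03]), 'joint_torque': array([-7.29118183e-04, -5.59173238e+01, -4.91570413e+01,  7.66790612e-02,
        2.41883565e-02, -3.76139440e-05]), 'position': array([5.99987624e-01, 1.72456928e-05, 2.18604977e-01]), 'eef_rot': array([-2.10790603e-05,  7.07107101e-01,  7.07106460e-01, -2.41881880e-05]), 'ft_force': array([-1.33769915,  0.06355961,  0.02066449]), 'ft_torque': array([ 0.01701309, -0.00646107,  0.05259175]), 'grasp_force': 0.0, 'gripper_width': 1.0023350409230178}
```

View pics/s.png

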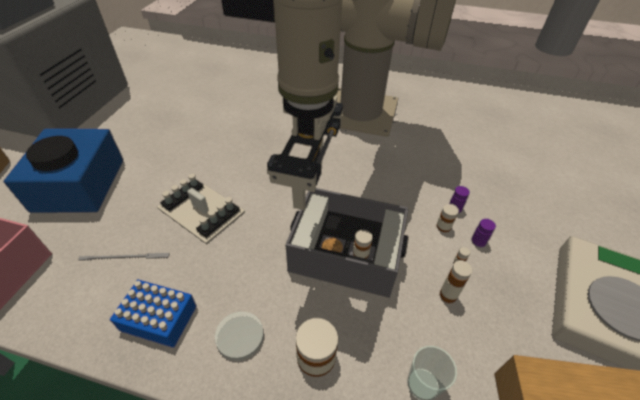

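View pics/d.png

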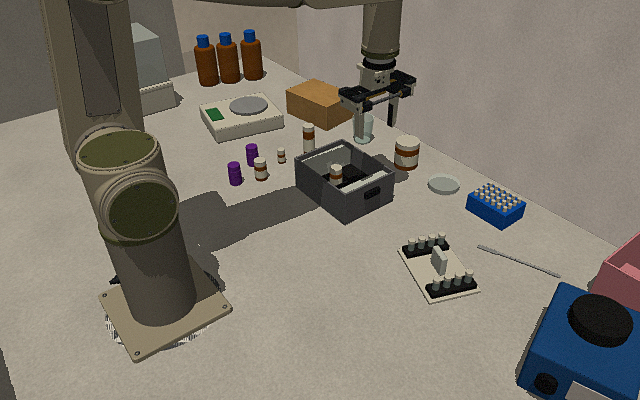

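```bash
cat >> h.py <<'E'
from scipy.optimize import minimize
def box(hx,hy,z0,z1): return [[a*hx,b*hy,z] for a in(-1,1) for b in(-1,1) for z in(z0,z1)]
a=np.linspace(0,6.28,24)
PTS={'carrier':[box(.086,.112,0,.098)],'jar':[[[.018*np.cos(q),.018*np.sin(q),z] for q in a for z in(0,.064)]],
 'tray':[box(.063,.09,0,.008),box(.008,.025,.008,.06)]+[ [[x+dx,s*y,z] for dx in(-.009,.009) for y in (.056,.076) for z in(.008,.051)] for s in(-1,1) for x in ()]}
def fit(thing,views,p0):
    def sil(s,p):
        m=np.zeros((400,640),np.uint8);c,q=np.cos(p[2]),np.sin(p[2])
        for P in PTS[thing]:
            uv=np.array([proj(s,[p[0]+c*x-q*y,p[1]+q*x+c*y,z]) for x,y,z in P])
            cv2.fillConvexPoly(m,cv2.convexHull((uv*16).round().astype(np.int32)),1,shift=4)
        return m>0
    def cost(p): return -sum((sil(s,p)&r).sum()/(sil(s,p)|r).sum() for s,r in views)
    best=None
    for y in ([0] if thing=='jar' else p0[2]):
        r=minimize(cost,[p0[0],p0[1],y],method='Nelder-Mead',options=dict(initial_simplex=[[p0[0]+i,p0[1]+j,y+k] for i,j,k in [(0,0,0),(.02,0,0),(0,.02,0),(0,0,.15)]]))
        if best is None or r.fun<best.fun: best=r
    return best.x.round(4),round(-best.fun/len(views),3)
def cut(s,thing,near=None):
    L=[d for d in manip.cut_out(s,thing)]
    if near is not None: L=[d for d in L if np.hypot((d['extent'][0]+d['extent'][2])/2-near[0],(d['extent'][1]+d['extent'][3])/2-near[1])<12]
    return L[0]['region'] if L else None
E
python3 - <<'E'
from h import *
s=snap('scene');d=snap('side');w=snap('wrist')
N={'jar':((448,221),(261,168),[.43,.285]),'carrier':((346,243),(346,184),[.57,.08]),'tray':((202,209),(438,268),[.55,-.28])}
for th,(a,b,p) in N.items():
    v=[(x,cut(x,th,n)) for x,n in((s,a),(d,b))];v=[q for q in v if q[1] is not None]
    Y=np.arange(-.9,1,.3) if th=='carrier' else np.arange(-1.5,1.5,.4)
    print(th,len(v),fit(th,v,[p[0],p[1],Y]), [fit(th,[q],[p[0],p[1],Y]) for q in v])
c=s['frame'][170:310,420:520];c2=d['frame'][135:195,220:320]
im=np.hstack([cv2.resize(c,(286,400)),cv2.resize(w['frame'],(480,400))]);
im=np.vstack([im,np.hstack([cv2.resize(c2,(333,200)),np.zeros((200,766-333,3),np.uint8)])])
cv2.imwrite('pics/c.png',cv2.cvtColor(im,cv2.COLOR_RGB2BGR))
R=np.array(w['R']);print(w['fx'],-R.T@w['t'],R.round(3))
E
```

```text
jar 2 (array([0.4235, 0.2877, 0.0482]), np.float64(0.868)) [(array([0.4237, 0.2879, 0.0792]), np.float64(0.898)), (array([0.4242, 0.2907, 0.0332]), np.float64(0.856))]
carrier 2 (array([ 0.5636,  0.0786, -0.0022]), np.float64(0.915)) [(array([ 0.5647,  0.079 , -0.0021]), np.float64(0.904)), (array([ 0.5615,  0.0767, -0.004 ]), np.float64(0.933))]
tray 2 (array([ 0.5395, -0.2941, -0.3767]), np.float64(0.899)) [(array([ 0.5396, -0.2978, -0.3633]), np.float64(0.917)), (array([ 0.5396, -0.2923, -0.3602]), np.float64(0.912))]
353.77086628895637 [0.60045981 0.07395025 0.38397617] [[ 1.     0.001  0.   ]
 [ 0.001 -0.964  0.267]
 [ 0.    -0.267 -0.964]]
```

View pics/c.png

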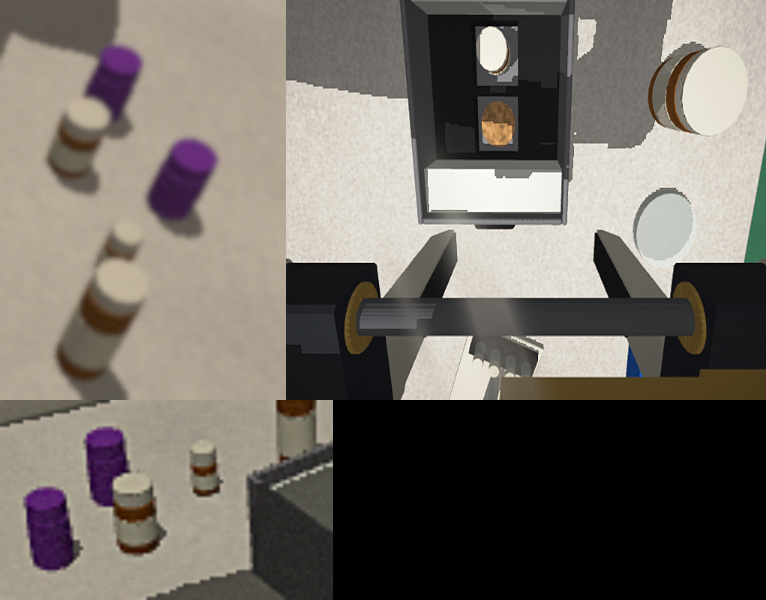

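The loose amber/white-cap candidates in the scene view are the jar (448,218), the tall bottle (456,282), the thin vial (462,257) and the large jar (316,347). Purple look-alikes are at (460,198) and (484,233). The jar at (448,218) fits: it has the same width as the bottle, is about 64 mm high, and its silhouette fit is good. The crop confirms amber glass with a white cap. The wrist view shows the empty well with the cork pad (wrist pixel about 281,122), and the packed jar behind it.

Emit:
{"name": "jog_arm", "arguments": {
  "steps": [
    {"xyz": [0.36,-0.22,0],"grip": 0},
    {"xyz": [0.36,-0.22,0],"grip": 0},
    {"xyz": [0.36,-0.22,0],"grip": 0},
    {"xyz": [0.36,-0.22,0],"grip": 0},
    {"xyz": [0.36,-0.22,0],"grip": 0},
    {"xyz": [0.36,-0.22,0],"grip": 0},
    {"xyz": [0.36,-0.22,0],"grip": 0},
    {"xyz": [0.36,-0.22,0],"grip": 0}
  ]
}}

```text
invalid input
```

Emit:
{"name": "jog_arm", "arguments": {
  "steps": [
    {"delta_rot": [0,0,-0.0425],"xyz": [0,0,0],"grip": 0},
    {"delta_rot": [0,0,-0.0425],"xyz": [0,0,0],"grip": 0},
    {"delta_rot": [0,0,-0.0425],"xyz": [0,0,0],"grip": 0},
    {"xyz": [0,0,0],"grip": 0}
  ]
}}

```text
invalid input
```

```bash
python3 - <<'E'
from h import *
st=manip.state();print(st['position'],st['eef_rot'],st['joint_pos'].round(2),st['time'])
w=snap('wrist','w1.png')
for d in manip.cut_out(w,'jar')[:4]:
    e=d['extent'];p0=ray(w,(e[0]+e[2])/2,(e[1]+e[3])/2,.032)
    print(round(d['score'],2),np.round(e),fit('jar',[(w,d['region'])],[p0[0],p0[1]]))
E
```

```text
[6.00014426e-01 1.36754095e-05 2.18670813e-01] [2.32597113e-05 7.07104575e-01 7.07108986e-01 1.50464604e-05] [-0.09  0.13  1.49 -0.    1.52 -0.09] 0.95
```

View pics/w1.png

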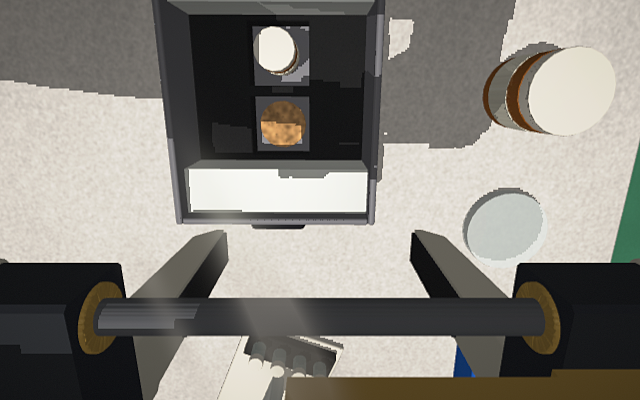

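The arm hasn't moved: both calls were refused. This view is the same as before, with the pad at (282,123) and the packed jar at (275,50). I'll retry with every field filled in.

Emit:
{"name": "jog_arm", "arguments": {
  "steps": [
    {"delta_rot": [0,0,0],"xyz": [0.36,-0.22,0],"grip": 0},
    {"delta_rot": [0,0,0],"xyz": [0.36,-0.22,0],"grip": 0},
    {"delta_rot": [0,0,0],"xyz": [0.36,-0.22,0],"grip": 0},
    {"delta_rot": [0,0,0],"xyz": [0.36,-0.22,0],"grip": 0},
    {"delta_rot": [0,0,0],"xyz": [0.36,-0.22,0],"grip": 0},
    {"delta_rot": [0,0,0],"xyz": [0.36,-0.22,0],"grip": 0},
    {"delta_rot": [0,0,0],"xyz": [0.36,-0.22,0],"grip": 0},
    {"delta_rot": [0,0,0],"xyz": [0.36,-0.22,0],"grip": 0}
  ],
  "grip_force": 20
}}

```text
time: 1.85
position: [0.423, 0.2893, 0.2189]
eef_rot: [0.0, 0.707, 0.707, 0.0]
ft_force: [0.5, 0.3, 0.1]
gripper_width: 1.005
grasp_force: 0.0
```

Emit:
{"name": "jog_arm", "arguments": {
  "steps": [
    {"delta_rot": [0,0,-0.0425],"xyz": [0,0,0],"grip": 0},
    {"delta_rot": [0,0,-0.0425],"xyz": [0,0,0],"grip": 0},
    {"delta_rot": [0,0,-0.0425],"xyz": [0,0,0],"grip": 0},
    {"delta_rot": [0,0,0],"xyz": [0,0,0],"grip": 0}
  ]
}}

```text
time: 2.25
position: [0.4239, 0.2882, 0.2187]
eef_rot: [0.0, 0.551, 0.834, 0.0]
ft_force: [0.5, 0.3, -0.1]
gripper_width: 0.999
grasp_force: 0.0
```

```bash
python3 - <<'E'
from h import *
st=manip.state();print(st['position'],st['eef_rot'],st['joint_pos'].round(2),st['time'])
w=snap('wrist','w2.png')
for d in manip.cut_out(w,'jar')[:4]:
    e=d['extent'];p0=ray(w,(e[0]+e[2])/2,(e[1]+e[3])/2,.032)
    print(round(d['score'],2),np.round(e),fit('jar',[(w,d['region'])],[p0[0],p0[1]]))
E
```

```text
[0.42387649 0.28819621 0.21871055] [4.08674316e-05 5.51210642e-01 8.34366122e-01 3.06550145e-05] [ 0.5  -0.11  1.73 -0.    1.52  0.09] 2.25
0.84 [238. 101. 280. 144.] (array([0.3535, 0.3129, 0.0808]), np.float64(0.903))
0.65 [350.  83. 397. 127.] (array([0.4437, 0.3681, 0.0212]), np.float64(0.947))
0.62 [298. 150. 336. 194.] (array([ 0.4233,  0.2876, -0.0536]), np.float64(0.922))
```

View pics/w2.png

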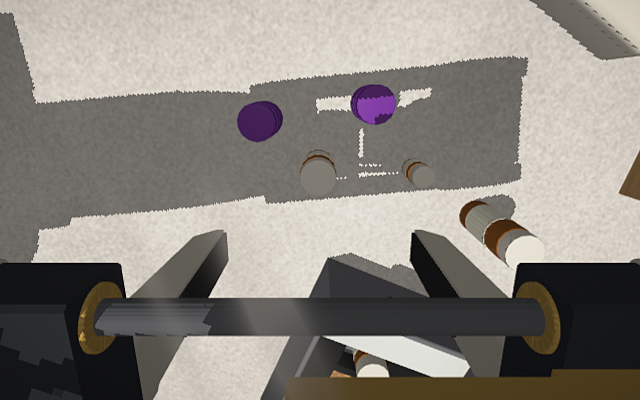

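The view is clear: my jar is at (317,172), with the purple jars at (260,120) and (375,104), the vial at (419,172) and the tall bottle at (500,235). The fingers close free of all of them, so I'm descending.

Emit:
{"name": "jog_arm", "arguments": {
  "steps": [
    {"delta_rot": [0,0,0],"xyz": [0,0,0.4],"grip": 0},
    {"delta_rot": [0,0,0],"xyz": [0,0,0.4],"grip": 0},
    {"delta_rot": [0,0,0],"xyz": [0,0,0.4],"grip": 0},
    {"delta_rot": [0,0,0],"xyz": [0,0,0.3],"grip": 0},
    {"delta_rot": [0,0,0],"xyz": [0,0,0.2],"grip": 0},
    {"delta_rot": [0,0,0],"xyz": [0,0,0.2],"grip": 0},
    {"delta_rot": [0,0,0],"xyz": [0,0,0],"grip": 0}
  ]
}}

```text
time: 3.05
position: [0.4218, 0.2865, 0.0256]
eef_rot: [-0.001, 0.554, 0.833, -0.002]
ft_force: [-0.9, -1.5, -0.6]
gripper_width: 0.997
grasp_force: 0.0
```

Emit:
{"name": "jog_arm", "arguments": {
  "steps": [
    {"delta_rot": [0,0,0],"xyz": [0,0,0],"grip": 255},
    {"delta_rot": [0,0,0],"xyz": [0,0,0],"grip": 255},
    {"delta_rot": [0,0,0],"xyz": [0,0,0],"grip": 255},
    {"delta_rot": [0,0,0],"xyz": [0,0,0],"grip": 255},
    {"delta_rot": [0,0,0],"xyz": [0,0,0],"grip": 255},
    {"delta_rot": [0,0,0],"xyz": [0,0,0],"grip": 255},
    {"delta_rot": [0,0,0],"xyz": [0,0,0],"grip": 255},
    {"delta_rot": [0,0,0],"xyz": [0,0,0],"grip": 255}
  ],
  "grip_force": 20
}}

```text
time: 3.85
position: [0.4239, 0.288, 0.0286]
eef_rot: [-0.0, 0.552, 0.834, -0.0]
ft_force: [-0.9, -0.3, 1.7]
gripper_width: 0.383
grasp_force: 20.0
```

Emit:
{"name": "jog_arm", "arguments": {
  "steps": [
    {"delta_rot": [0,0,0],"xyz": [0,0,-0.2],"grip": 255},
    {"delta_rot": [0,0,0],"xyz": [0,0,-0.4],"grip": 255},
    {"delta_rot": [0,0,0],"xyz": [0,0,-0.4],"grip": 255},
    {"delta_rot": [0,0,0],"xyz": [0,0,-0.4],"grip": 255},
    {"delta_rot": [0,0,0],"xyz": [0,0,-0.3],"grip": 255},
    {"delta_rot": [0,0,0.0425],"xyz": [0,0,0],"grip": 255},
    {"delta_rot": [0,0,0.0425],"xyz": [0,0,0],"grip": 255},
    {"delta_rot": [0,0,0.0425],"xyz": [0,0,0],"grip": 255}
  ]
}}

```text
time: 4.65
position: [0.424, 0.288, 0.1987]
eef_rot: [-0.0, 0.709, 0.705, 0.0]
ft_force: [-0.2, 0.5, -0.6]
gripper_width: 0.384
grasp_force: 20.0
```

Emit:
{"name": "jog_arm", "arguments": {
  "steps": [
    {"delta_rot": [0,0,0],"xyz": [-0.2,0.1,0],"grip": 255},
    {"delta_rot": [0,0,0],"xyz": [-0.4,0.18,0],"grip": 255},
    {"delta_rot": [0,0,0],"xyz": [-0.45,0.22,0],"grip": 255},
    {"delta_rot": [0,0,0],"xyz": [-0.45,0.22,0],"grip": 255},
    {"delta_rot": [0,0,0],"xyz": [-0.45,0.22,0],"grip": 255},
    {"delta_rot": [0,0,0],"xyz": [-0.45,0.22,0],"grip": 255},
    {"delta_rot": [0,0,0],"xyz": [-0.45,0.2,0],"grip": 255},
    {"delta_rot": [0,0,0],"xyz": [-0.25,0,0],"grip": 255}
  ]
}}

```text
time: 5.45
position: [0.561, -0.0253, 0.1981]
eef_rot: [0.0, 0.708, 0.706, -0.0]
ft_force: [-0.4, -0.3, -1.9]
gripper_width: 0.384
grasp_force: 20.0
```

Emit:
{"name": "jog_arm", "arguments": {
  "steps": [
    {"delta_rot": [0,0,0],"xyz": [0,0,0],"grip": 255},
    {"delta_rot": [0,0,0],"xyz": [0,0,0],"grip": 255}
  ]
}}

```text
time: 5.65
position: [0.5595, -0.0219, 0.1981]
eef_rot: [-0.001, 0.708, 0.707, -0.0]
ft_force: [-0.2, -0.1, -1.3]
gripper_width: 0.381
grasp_force: 20.0
```

```bash
python3 - <<'E'
from h import *
st=manip.state();print(st['position'],st['eef_rot'],st['joint_pos'].round(2),st['time'])
w=snap('wrist','w3.png');s=snap('scene')
print('cam',-np.array(w['R']).T@w['t'])
for x in (w,s):
  for th,z in (('pad',.011),('jar',.072),('carrier',.098)):
    for d in manip.cut_out(x,th)[:3]:
      e=d['extent'];m=cv2.moments(d['region'].astype(np.uint8));print(th,round(d['score'],2),np.round(e),ray(x,m['m10']/m['m00'],m['m01']/m['m00'],z).round(4))
E
```

```text
[ 0.55954007 -0.02194277  0.19813369] [-5.40256805e-04  7.07690407e-01  7.06522453e-01 -1.37269993e-04] [-0.13  0.03  1.63  0.    1.48 -0.13] 5.65
cam [0.56027373 0.05190117 0.36349874]
pad 0.57 [298.  76. 347. 130.] [0.5626 0.0453 0.011 ]
jar 0.9 [278. 200. 361. 296.] [ 0.5599 -0.0854  0.072 ]
pad 0.71 [321. 238. 341. 252.] [0.5596 0.0466 0.011 ]
jar 0.8 [444. 187. 470. 215.] [0.3949 0.3023 0.072 ]
jar 0.69 [296. 164. 314. 199.] [ 0.4515 -0.0477  0.072 ]
jar 0.66 [471. 220. 497. 244.] [0.4808 0.3562 0.072 ]
carrier 0.59 [285. 187. 409. 299.] [0.6062 0.0844 0.098 ]
```

View pics/w3.png

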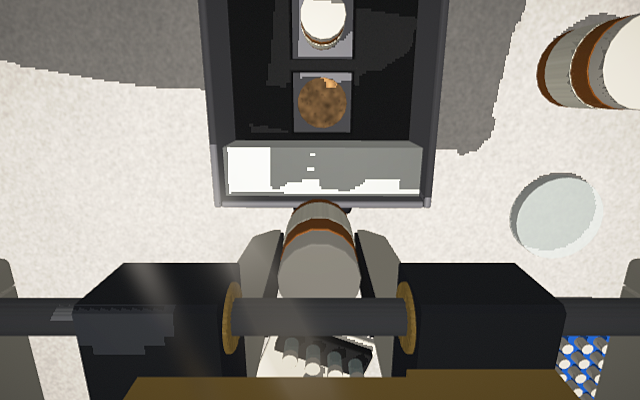

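The pad shows at (322,103), which gives (0.562, 0.046) and agrees with the scene view. The jar is upright in the grip. I'm moving over the well and lowering.

Emit:
{"name": "jog_arm", "arguments": {
  "steps": [
    {"delta_rot": [0,0,0],"xyz": [0.2,0.02,0],"grip": 255},
    {"delta_rot": [0,0,0],"xyz": [0.3,0,0],"grip": 255},
    {"delta_rot": [0,0,0],"xyz": [0.18,0,0],"grip": 255},
    {"delta_rot": [0,0,0],"xyz": [0,0,0],"grip": 255},
    {"delta_rot": [0,0,0],"xyz": [0,0,0],"grip": 255}
  ]
}}

```text
time: 6.55
position: [0.5618, 0.0466, 0.1987]
eef_rot: [0.0, 0.707, 0.708, -0.0]
ft_force: [-0.2, 0.3, -1.1]
gripper_width: 0.388
grasp_force: 20.0
```

Emit:
{"name": "jog_arm", "arguments": {
  "steps": [
    {"delta_rot": [0,0,0],"xyz": [0,0,0.3],"grip": 255},
    {"delta_rot": [0,0,0],"xyz": [0,0,0.3],"grip": 255},
    {"delta_rot": [0,0,0],"xyz": [0,0,0.3],"grip": 255},
    {"delta_rot": [0,0,0],"xyz": [0,0,0.2],"grip": 255},
    {"delta_rot": [0,0,0],"xyz": [0,0,0.1],"grip": 255},
    {"delta_rot": [0,0,0],"xyz": [0,0,0],"grip": 255},
    {"delta_rot": [0,0,0],"xyz": [0,0,0],"grip": 255}
  ]
}}

```text
time: 7.25
position: [0.5626, 0.0459, 0.0797]
eef_rot: [0.0, 0.707, 0.707, 0.0]
ft_force: [0.6, -0.3, -0.7]
gripper_width: 0.383
grasp_force: 20.0
```

Emit:
{"name": "jog_arm", "arguments": {
  "steps": [
    {"delta_rot": [0,0,0],"xyz": [0,0,0.1],"grip": 255},
    {"delta_rot": [0,0,0],"xyz": [0,0,0.1],"grip": 255},
    {"delta_rot": [0,0,0],"xyz": [0,0,0.1],"grip": 255},
    {"delta_rot": [0,0,0],"xyz": [0,0,0.05],"grip": 255},
    {"delta_rot": [0,0,0],"xyz": [0,0,0.02],"grip": 255},
    {"delta_rot": [0,0,0],"xyz": [0,0,0.02],"grip": 255},
    {"delta_rot": [0,0,0],"xyz": [0,0,0],"grip": 255},
    {"delta_rot": [0,0,0],"xyz": [0,0,0],"grip": 255}
  ]
}}

```text
time: 8.05
position: [0.5622, 0.0464, 0.04]
eef_rot: [0.0, 0.707, 0.707, 0.0]
ft_force: [-0.6, -0.7, -1.5]
gripper_width: 0.382
grasp_force: 20.0
```

Emit:
{"name": "jog_arm", "arguments": {
  "steps": [
    {"delta_rot": [0,0,0],"xyz": [0,0,0.005],"grip": 200},
    {"delta_rot": [0,0,0],"xyz": [0,0,0],"grip": 130},
    {"delta_rot": [0,0,0],"xyz": [0,0,0],"grip": 80},
    {"delta_rot": [0,0,0],"xyz": [0,0,0],"grip": 40},
    {"delta_rot": [0,0,0],"xyz": [0,0,0],"grip": 40},
    {"delta_rot": [0,0,0],"xyz": [0,0,0],"grip": 40}
  ]
}}

```text
time: 8.65
position: [0.5618, 0.0463, 0.0391]
eef_rot: [-0.0, 0.707, 0.707, -0.0]
ft_force: [0.3, 0.6, -0.2]
gripper_width: 0.766
grasp_force: 0.0
```

Emit:
{"name": "jog_arm", "arguments": {
  "steps": [
    {"delta_rot": [0,0,0],"xyz": [0,0,-0.1],"grip": 40},
    {"delta_rot": [0,0,0],"xyz": [0,0,-0.3],"grip": 40},
    {"delta_rot": [0,0,0],"xyz": [0,0,-0.4],"grip": 0},
    {"delta_rot": [0,0,0],"xyz": [0,0,-0.4],"grip": 0},
    {"delta_rot": [0,0,0],"xyz": [0,0,-0.4],"grip": 0},
    {"delta_rot": [0,0,0],"xyz": [-0.4,0,0],"grip": 0},
    {"delta_rot": [0,0,0],"xyz": [-0.4,0,0],"grip": 0},
    {"delta_rot": [0,0,0],"xyz": [0,0,0],"grip": 0}
  ]
}}

```text
time: 9.45
position: [0.5621, -0.0377, 0.2006]
eef_rot: [0.001, 0.708, 0.706, -0.0]
ft_force: [-0.2, 0.2, -0.5]
gripper_width: 1.003
grasp_force: 0.0
```

```bash
python3 - <<'E'
from h import *
st=manip.state();print(st['position'],st['time'],st['gripper_width'])
w=snap('wrist');s=snap('scene');d=snap('side')
im=np.hstack([w['frame'][:200,150:500],s['frame'][150:350,250:600]])
cv2.imwrite('pics/p.png',cv2.cvtColor(im,cv2.COLOR_RGB2BGR))
for d_ in manip.cut_out(w,'jar')[:3]:
  e=d_['extent'];m=cv2.moments(d_['region'].astype(np.uint8));print('jar',round(d_['score'],2),np.round(e),ray(w,m['m10']/m['m00'],m['m01']/m['m00'],.06).round(4))
for x in (s,d):
  for q in manip.cut_out(x,'tray')[:1]: print(q['score'],fit('tray',[(x,q['region'])],[.54,-.293,[-.5,-.37,-.2]]))
E
```

```text
[ 0.56207754 -0.03768744  0.20059267] 9.45 1.0029461050133588
jar 0.63 [297.  62. 339. 104.] [0.5624 0.0461 0.06  ]
0.69 (array([ 0.5393, -0.2967, -0.3721]), np.float64(0.913))
0.61 (array([ 0.542 , -0.2922, -0.3778]), np.float64(0.914))
```

View pics/p.png

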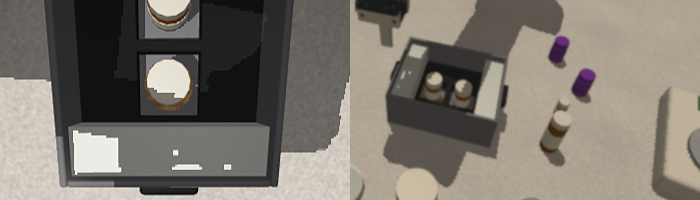

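The jar now stands upright and centred in the once-empty well: crop (168,82), measured (0.562, 0.046) against the pad at (0.562, 0.046). Next is the tray, at about (0.540, -0.294) with yaw -0.375.

Emit:
{"name": "jog_arm", "arguments": {
  "steps": [
    {"delta_rot": [0,0,0],"xyz": [-0.2,-0.02,0],"grip": 0},
    {"delta_rot": [0,0,0],"xyz": [-0.4,-0.04,0],"grip": 0},
    {"delta_rot": [0,0,0],"xyz": [-0.45,-0.04,0],"grip": 0},
    {"delta_rot": [0,0,0],"xyz": [-0.45,-0.04,0],"grip": 0},
    {"delta_rot": [0,0,0],"xyz": [-0.45,-0.04,0],"grip": 0},
    {"delta_rot": [0,0,0],"xyz": [-0.4,-0.02,0],"grip": 0},
    {"delta_rot": [0,0,0],"xyz": [-0.2,-0.02,0],"grip": 0},
    {"delta_rot": [0,0,0.04],"xyz": [0,0,0],"grip": 0}
  ]
}}

```text
time: 10.55
position: [0.5395, -0.2905, 0.1987]
eef_rot: [-0.0, 0.751, 0.66, -0.0]
ft_force: [0.7, 0.7, 0.5]
gripper_width: 1.002
grasp_force: 0.0
```

Emit:
{"name": "jog_arm", "arguments": {
  "steps": [
    {"delta_rot": [0,0,0.04],"xyz": [0,0,0],"grip": 0},
    {"delta_rot": [0,0,0.04],"xyz": [0,0,0],"grip": 0},
    {"delta_rot": [0,0,0],"xyz": [0,0,0],"grip": 0},
    {"delta_rot": [0,0,0],"xyz": [0,0,0],"grip": 0}
  ]
}}

```text
time: 10.95
position: [0.5402, -0.2877, 0.199]
eef_rot: [-0.0, 0.826, 0.564, 0.0]
ft_force: [-0.2, 0.3, -0.1]
gripper_width: 1.001
grasp_force: 0.0
```

```bash
python3 - <<'E'
from h import *
st=manip.state();print(st['position'],st['eef_rot'],st['joint_pos'].round(2),st['time'])
w=snap('wrist');f=w['frame'].copy()
for d in manip.cut_out(w,'tray')[:1]: print(d['score'],d['extent'],fit('tray',[(w,d['region'])],[.54,-.294,[-.5,-.37,-.2]]))
p=[.540,-.295,-.375];c,q=np.cos(p[2]),np.sin(p[2])
for P in PTS['tray'][:2]:
    for x,y,z in P:
        u=proj(w,[p[0]+c*x-q*y,p[1]+q*x+c*y,z]).round().astype(int);cv2.circle(f,tuple(int(i) for i in u),3,(255,0,0),-1)
cv2.imwrite('pics/t.png',cv2.cvtColor(f,cv2.COLOR_RGB2BGR))
E
```

```text
[ 0.54017654 -0.28769299  0.19901784] [-2.11680040e-04  8.25704834e-01  5.64102369e-01  9.14913706e-06] [-0.57  0.17  1.48  0.    1.49 -0.2 ] 10.95
```

View pics/t.png

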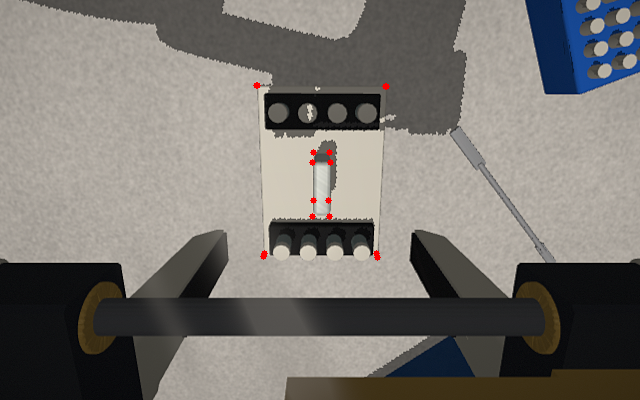

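The projected model (red dots) falls on the tray plate corners at (257,85) and (377,255) and on the handle at (321,160–215). The pose holds, so I'm descending.

Emit:
{"name": "jog_arm", "arguments": {
  "steps": [
    {"delta_rot": [0,0,0],"xyz": [-0.065,0.025,0.2],"grip": 0},
    {"delta_rot": [0,0,0],"xyz": [0,0,0.4],"grip": 0},
    {"delta_rot": [0,0,0],"xyz": [0,0,0.4],"grip": 0},
    {"delta_rot": [0,0,0],"xyz": [0,0,0.4],"grip": 0},
    {"delta_rot": [0,0,0],"xyz": [0,0,0.2],"grip": 0},
    {"delta_rot": [0,0,0],"xyz": [0,0,0.14],"grip": 0},
    {"delta_rot": [0,0,0],"xyz": [0,0,0],"grip": 0},
    {"delta_rot": [0,0,0],"xyz": [0,0,0],"grip": 0}
  ]
}}

```text
time: 11.85
position: [0.5405, -0.296, 0.0263]
eef_rot: [0.001, 0.827, 0.562, 0.0]
ft_force: [0.0, -0.8, 0.4]
gripper_width: 0.998
grasp_force: 0.0
```

Emit:
{"name": "jog_arm", "arguments": {
  "steps": [
    {"delta_rot": [0,0,0],"xyz": [0,0,0],"grip": 255},
    {"delta_rot": [0,0,0],"xyz": [0,0,0],"grip": 255},
    {"delta_rot": [0,0,0],"xyz": [0,0,0],"grip": 255},
    {"delta_rot": [0,0,0],"xyz": [0,0,0],"grip": 255},
    {"delta_rot": [0,0,0],"xyz": [0,0,0],"grip": 255},
    {"delta_rot": [0,0,0],"xyz": [0,0,0],"grip": 255},
    {"delta_rot": [0,0,0],"xyz": [0,0,0],"grip": 255},
    {"delta_rot": [0,0,0],"xyz": [0,0,0],"grip": 255}
  ],
  "grip_force": 45
}}

```text
time: 12.65
position: [0.5397, -0.2956, 0.0251]
eef_rot: [-0.0, 0.827, 0.562, -0.0]
ft_force: [-0.3, 0.0, -0.1]
gripper_width: 0.363
grasp_force: 0.0
```

Emit:
{"name": "jog_arm", "arguments": {
  "steps": [
    {"delta_rot": [0,0,0],"xyz": [0,0,0],"grip": 255},
    {"delta_rot": [0,0,0],"xyz": [0,0,0],"grip": 255},
    {"delta_rot": [0,0,0],"xyz": [0,0,0],"grip": 255},
    {"delta_rot": [0,0,0],"xyz": [0,0,0],"grip": 255},
    {"delta_rot": [0,0,0],"xyz": [0,0,0],"grip": 255}
  ]
}}

```text
time: 13.15
position: [0.5398, -0.2956, 0.0251]
eef_rot: [0.0, 0.827, 0.562, -0.0]
ft_force: [0.8, -0.5, -1.2]
gripper_width: 0.17
grasp_force: 45.0
```

Emit:
{"name": "jog_arm", "arguments": {
  "steps": [
    {"delta_rot": [0,0,0],"xyz": [0,0,-0.1],"grip": 255},
    {"delta_rot": [0,0,0],"xyz": [0,0,-0.3],"grip": 255},
    {"delta_rot": [0,0,0],"xyz": [0,0,-0.4],"grip": 255},
    {"delta_rot": [0,0,0],"xyz": [0,0,-0.4],"grip": 255},
    {"delta_rot": [0,0,0],"xyz": [0,0,-0.4],"grip": 255},
    {"delta_rot": [0,0,0],"xyz": [0,0,-0.1],"grip": 255},
    {"delta_rot": [0,0,0],"xyz": [0,0,0],"grip": 255}
  ]
}}

```text
time: 13.85
position: [0.5409, -0.2963, 0.1976]
eef_rot: [0.002, 0.827, 0.562, 0.001]
ft_force: [0.8, 0.8, -2.9]
gripper_width: 0.169
grasp_force: 45.0
```

Emit:
{"name": "jog_arm", "arguments": {
  "steps": [
    {"delta_rot": [0,0,-0.02],"xyz": [0,0,0],"grip": 255},
    {"delta_rot": [0,0,-0.03],"xyz": [0,0,0],"grip": 255},
    {"delta_rot": [0,0,-0.03],"xyz": [0,0,0],"grip": 255},
    {"delta_rot": [0,0,-0.02],"xyz": [0,0,0],"grip": 255},
    {"delta_rot": [0,0,-0.02],"xyz": [0,0,0],"grip": 255},
    {"delta_rot": [0,0,0],"xyz": [0.15,0.025,0],"grip": 255},
    {"delta_rot": [0,0,0],"xyz": [0.3,0.02,0],"grip": 255},
    {"delta_rot": [0,0,0],"xyz": [0.4,0.04,0],"grip": 255}
  ]
}}

```text
time: 14.65
position: [0.547, -0.2096, 0.1924]
eef_rot: [-0.002, 0.709, 0.706, -0.001]
ft_force: [0.9, -0.3, -2.7]
gripper_width: 0.17
grasp_force: 45.0
```

Emit:
{"name": "jog_arm", "arguments": {
  "steps": [
    {"delta_rot": [0,0,0],"xyz": [0.4,0.02,0],"grip": 255},
    {"delta_rot": [0,0,0],"xyz": [0.4,0.02,0],"grip": 255},
    {"delta_rot": [0,0,0],"xyz": [0.4,0.02,0],"grip": 255},
    {"delta_rot": [0,0,0],"xyz": [0.4,0.02,0],"grip": 255},
    {"delta_rot": [0,0,0],"xyz": [0.4,0.02,0],"grip": 255},
    {"delta_rot": [0,0,0],"xyz": [0.4,0.02,0],"grip": 255},
    {"delta_rot": [0,0,0],"xyz": [0.3,0.02,0],"grip": 255},
    {"delta_rot": [0,0,0],"xyz": [0.2,0,0],"grip": 255}
  ]
}}

```text
time: 15.45
position: [0.5606, 0.0827, 0.1928]
eef_rot: [-0.001, 0.707, 0.707, -0.001]
ft_force: [-0.4, -0.7, -3.7]
gripper_width: 0.17
grasp_force: 45.0
```

Emit:
{"name": "jog_arm", "arguments": {
  "steps": [
    {"delta_rot": [0,0,0],"xyz": [0,0,0],"grip": 255},
    {"delta_rot": [0,0,0],"xyz": [0,0,0],"grip": 255},
    {"delta_rot": [0,0,0],"xyz": [0,0,0],"grip": 255}
  ]
}}

```text
time: 15.75
position: [0.5616, 0.0789, 0.1941]
eef_rot: [-0.0, 0.707, 0.707, -0.001]
ft_force: [0.9, 0.1, -2.6]
gripper_width: 0.173
grasp_force: 45.0
```

```bash
python3 - <<'E'
from h import *
st=manip.state();print(st['position'],st['eef_rot'],st['joint_pos'].round(2),st['time'])
w=snap('wrist');s=snap('scene');d=snap('side')
f=[x['frame'].copy() for x in (w,s,d)]
z0=st['position'][2]-.025;t=st['position']
for x,g in zip((w,s,d),f):
  for P,o,c in ((box(.063,.09,0,.008),[t[0],t[1],z0],(255,0,0)),(box(.086,.112,.098,.098),[.5625,.079,0],(0,255,0))):
    for X in P:
      u=proj(x,np.array(X)+o).round().astype(int);cv2.circle(g,(int(u[0]),int(u[1])),2,c,-1)
im=np.vstack([cv2.resize(f[0],(640,400))[:,:640]]);b=np.hstack([cv2.resize(f[1][120:320,220:440],(320,200*320//220))[:200],cv2.resize(f[2][70:270,240:440],(320,320))[80:280]])
cv2.imwrite('pics/q.png',cv2.cvtColor(np.vstack([im,b]),cv2.COLOR_RGB2BGR))
E
```

```text
[0.56162105 0.07892276 0.1940849 ] [-4.42171659e-04  7.07445017e-01  7.06767881e-01 -7.17013247e-04] [ 0.05  0.06  1.61 -0.    1.48  0.05] 15.75
```

View pics/q.png

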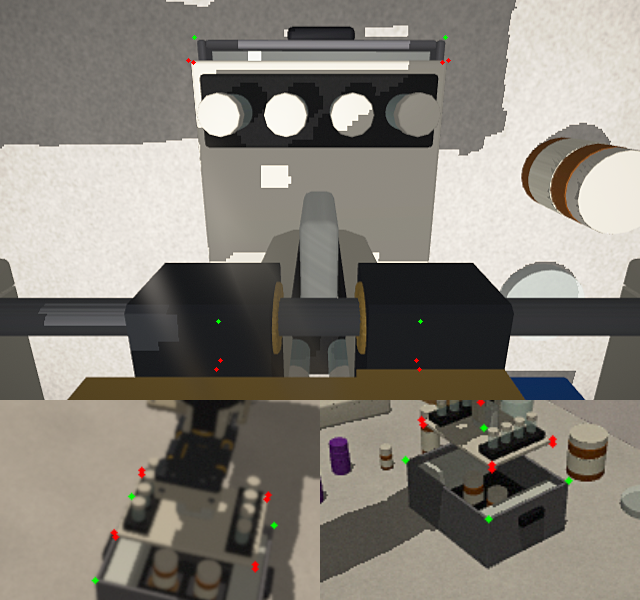

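The tray is level and the model corners match it: red at (191,61) and (446,61). The carrier rim corners lie within about 3 mm of the green dots, so it is centred within play. I'm lowering.

Emit:
{"name": "jog_arm", "arguments": {
  "steps": [
    {"delta_rot": [0,0,0],"xyz": [0,0.02,0.1],"grip": 255},
    {"delta_rot": [0,0,0],"xyz": [0,0,0.2],"grip": 255},
    {"delta_rot": [0,0,0],"xyz": [0,0,0.2],"grip": 255},
    {"delta_rot": [0,0,0],"xyz": [0,0,0.15],"grip": 255},
    {"delta_rot": [0,0,0],"xyz": [0,0,0.1],"grip": 255},
    {"delta_rot": [0,0,0],"xyz": [0,0,0],"grip": 255},
    {"delta_rot": [0,0,0],"xyz": [0,0,0],"grip": 255},
    {"delta_rot": [0,0,0],"xyz": [0,0,0],"grip": 255}
  ]
}}

```text
time: 16.7
position: [0.5652, 0.0794, 0.1214]
eef_rot: [0.001, 0.707, 0.707, 0.001]
ft_force: [0.4, -0.1, -3.3]
gripper_width: 0.168
grasp_force: 45.0
```

Emit:
{"name": "jog_arm", "arguments": {
  "steps": [
    {"delta_rot": [0,0,0],"xyz": [0,0,0.05],"grip": 255},
    {"delta_rot": [0,0,0],"xyz": [0,0,0.04],"grip": 255},
    {"delta_rot": [0,0,0],"xyz": [0,0,0.03],"grip": 255},
    {"delta_rot": [0,0,0],"xyz": [0,0,0.02],"grip": 255},
    {"delta_rot": [0,0,0],"xyz": [0,0,0],"grip": 255},
    {"delta_rot": [0,0,0],"xyz": [0,0,0],"grip": 255}
  ]
}}

```text
time: 17.3
position: [0.5642, 0.0794, 0.107]
eef_rot: [-0.0, 0.707, 0.707, -0.0]
ft_force: [-5.0, -0.8, 6.1]
gripper_width: 0.169
grasp_force: 45.0
```

Emit:
{"name": "jog_arm", "arguments": {
  "steps": [
    {"delta_rot": [0,0,0],"xyz": [0,0,0],"grip": 180},
    {"delta_rot": [0,0,0],"xyz": [0,0,0],"grip": 120},
    {"delta_rot": [0,0,0],"xyz": [0,0,0],"grip": 80},
    {"delta_rot": [0,0,0],"xyz": [0,0,0],"grip": 80},
    {"delta_rot": [0,0,0],"xyz": [0,0,0],"grip": 80},
    {"delta_rot": [0,0,0],"xyz": [0,0,0],"grip": 80}
  ]
}}

```text
time: 17.9
position: [0.5642, 0.0794, 0.1061]
eef_rot: [-0.0, 0.707, 0.707, -0.0]
ft_force: [0.6, -0.7, -0.2]
gripper_width: 0.638
grasp_force: 0.0
```

Emit:
{"name": "jog_arm", "arguments": {
  "steps": [
    {"delta_rot": [0,0,0],"xyz": [0,0,-0.1],"grip": 80},
    {"delta_rot": [0,0,0],"xyz": [0,0,-0.3],"grip": 80},
    {"delta_rot": [0,0,0],"xyz": [0,0,-0.4],"grip": 80},
    {"delta_rot": [0,0,0],"xyz": [0,0,-0.3],"grip": 80},
    {"delta_rot": [0,0,0],"xyz": [-0.3,0,0],"grip": 80},
    {"delta_rot": [0,0,0],"xyz": [-0.3,0,0],"grip": 80},
    {"delta_rot": [0,0,0],"xyz": [-0.3,0,0],"grip": 80},
    {"delta_rot": [0,0,0],"xyz": [0,0,0],"grip": 80}
  ]
}}

```text
time: 18.7
position: [0.5644, -0.0138, 0.2172]
eef_rot: [0.001, 0.708, 0.706, -0.0]
ft_force: [-0.1, 0.2, 0.7]
gripper_width: 0.685
grasp_force: 0.0
```

```bash
python3 - <<'E'
from h import *
st=manip.state();print(st['position'],st['time'],st['gripper_width'])
w=snap('wrist');d=snap('side');f=w['frame'].copy()
for X in box(.063,.09,.09,.09):
    u=proj(w,np.array(X)+[.564,.079,0]).round().astype(int);cv2.circle(f,(int(u[0]),int(u[1])),2,(255,0,0),-1)
im=np.hstack([f[:,130:500],cv2.resize(d['frame'][100:250,270:420],(400,400))])
cv2.imwrite('pics/z.png',cv2.cvtColor(im,cv2.COLOR_RGB2BGR))
E
```

```text
[ 0.56444028 -0.01378088  0.21717577] 18.7 0.6847755981530369
```

View pics/z.png

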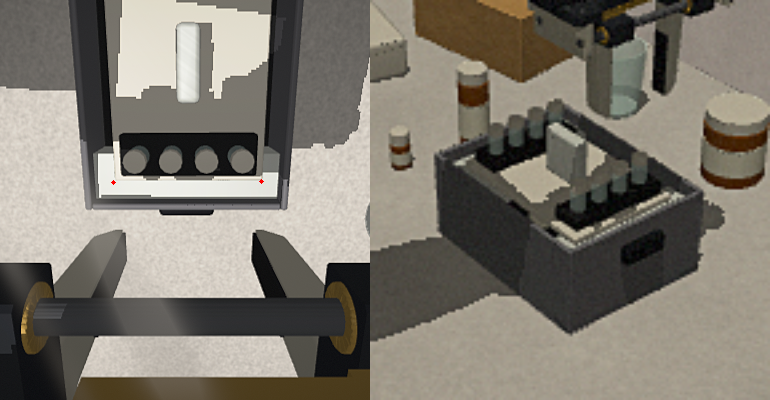

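The tray lies flat inside the carrier. Its front edge in the wrist view, at (115–262,178), is within about 2 mm of where it should be seated. The gripper is clear, so I'm handing in.

```bash
python3 -c "
from rig import manip
print(manip.job_done())"
```

```text
the job is handed in; nothing more can be done
None
```

The jar stands upright on the pad in the once-empty well and the tray lies flat on the ledges; both are released, the gripper is clear, and the job was handed in at about 19 s of 54 s (the hand-in returned no verdict).

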